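# Set the bench magnifier on its three-point stand

## Robot

A 6-joint arm with a two-finger parallel gripper is mounted at the origin on the work surface. World frame = base frame: x ahead of the robot, y to its left, z up, the work surface at z = 0. Lengths are in mm, angles in rad, forces in N, time in s.
With the tool pointing down it reaches from about 350 to 975 mm from the base axis. Payload 4.9 kg.
Tool frame: the origin (TCP) lies on the centre line of the jaws, within the pads' length; the fingertips stand 19 mm ahead of it and the grasp point (between the pads) is the TCP; z points along the fingers, y is the line along which they close (so a half turn about z gives the same grasp; the last joint's range is limited). The gripper opens to 85 mm and grips with 20 to 120 N. Pads are 22 mm wide; open, the fingers measure 114 mm over their backs; the gripper's body (76 mm by 85 mm) begins 54 mm behind the grasp point. The pads swing forward as they close: fully open they stand 13 mm farther back than shut.
Start: joints at [1.067, 0.053, 1.613, -0, 1.476, -0.119], TCP at [234.597, 579.281, 250.304] pointing down, gripper open.
Joint ranges: [-3.01, 3.01], [-1.01, 2.22], [0.06, 2.58], [-1.02, 4.17], [0.09, 2.62], [-3.14, 3.14]. Speed limits (rad/s): [2.57, 2.57, 3.14, 3.14, 3.14, 3.14].

## Interface

Orientations are given as a unit quaternion [w, x, y, z].
In Python, from station import telemetry, vision, job gives the robot as it stands.
- The arm moves only by the shell command python3 -m handwheel 'ROWS' [FORCE]. ROWS is JSON, one flat list of numbers, 7 for each row, row after row: the shift along the tool's x, y, z as a fraction of full scale, then the turn, a rotation vector about the tool's x, y, z as a fraction of full scale, then the finger opening in mm, from 0 to 85.4. A call has 1 to 5 rows; each row is the pose to reach, as a shift and turn from the pose commanded when the call began, along the tool's axes at that moment, turning the shorter way round; what a row does not reach only later rows make up. Full scale, the value 1, is 100 mm for a shift and 360 degrees for a turn. A row lasts 1/10 s, in which the tool goes at most 50 mm and 8.59 degrees, less where a joint would pass 70% of its speed; a pose out of reach is approached as far as the arm can. A call with a number of a shift or a turn outside -1 to 1 is refused whole. A call with a gripper value outside its range is refused whole. The fingers move at their own pace and stop on an object; FORCE is the grip in N (left out, the last holds). Time passes only in rows, so rows that repeat a pose let the fingers close. It gives the time, the measured TCP pose, the force, the opening and the grip force at its end, in the units of the state.
- telemetry.read_state(): the state, without advancing time (a new reading comes with each control period).
- vision.get_image(name): name is "scene" or "top" or "wrist"; returns a dict with "frame" (384x512x3 uint8, red, green, blue), "fx", "fy", "cx", "cy" (pixels), "position" and "attitude" of the camera in the world. Camera axes: x right, y down, z forward; pixel columns grow to the right and rows downward; lengths in mm; the calibration is good to about 2 mm. A picture is of the moment at which its call begins. There is no depth.
- job.job_done(): hands the job in; it is judged then, once.
The state is a dict: "time_s": time; "qpos": joint angles; "qvel": joint speeds; "joint_torque": joint torques, N m; "ee_pos": TCP position; "orientation": TCP orientation; "force": force on the tool from outside, world axes, zero at the start; "ft_torque": the same for the moment, N m; "finger_gap": finger opening in mm; "finger_force": force on a finger pad.
Only numpy, scipy, OpenCV 4.12 (cv2) and the standard library are available. Lean on these libraries where they do the work, as an engineer would, in place of code of your own. Each camera call takes 0.05 s, during which the arm holds its last target. There are 200 camera calls.

## Task

Draw the magnifier out of its storage hood by the handle, lay it down gently, flat on the bench clear of the hood and let go of it. Then take it again across its frame and lower it gently, without dropping it, onto the steel stand, handle between the two cheeks, so that all three ball feet are fully home in their vee saddles and it cannot rock; let go and leave it there, with the other things on the bench left where they are.

Things in the scene. Friction and masses are not known exactly. Their poses are not given: they have to be found in the camera images.
- magnifier: rectangular magnifier, 0.2-0.36 kg: glass in a black frame 110 (x) x 60 (y) x 14 mm, on three 14 mm steel ball feet at x, y = 46, 21; 46, -21; -46, 0 mm. Origin: under the frame's middle, level with the feet's lowest points (on a flat surface: at that surface); frame and handle lie at z 14 to 28 mm. x points from handle to frame, z up. Starts in the hood. Centre of mass near the frame's middle.
- handle (a point): middle of the magnifier's flat wooden handle (80 long x 18 wide x 14 mm thick, leaving the frame's -x end, x -135 to -55 mm of the magnifier); axes as the magnifier. Sticks out of the hood at the start, over bare bench, its middle 29 mm above it
- hood: fixed storage hood 124 x 86 x 48 mm: wooden floor 8 mm thick, wooden side walls (68 mm apart inside), back wall, clear roof (underside 44 mm above the bench). Open only at its -x end. Origin: on the bench under the middle; open end at x = -58 mm. x points into the hood, z up. The magnifier stands on its floor, x axes nearly parallel, origin 0 to 14 mm towards the open end.
- stand: fixed dark steel stand: base plate 206 x 92 x 10 mm (x -140 to 66 mm), three vee saddles and, at x -134 to -68 mm, two upright cheeks 40 mm apart inside, tops at 64 mm, that leave no room for fingers beside the handle. Origin: at bench level. Seated, the magnifier has its origin 23 mm straight above this one, axes parallel (x from cheeks to saddles), frame at z 37 to 51 mm.
- saddle_left: polished, slippery steel vee saddle on the stand: 20 mm long, flanks at 60 degrees, mouth 21 mm wide, 34 mm above the bench; a seated foot's ball has its centre at 30 mm. Origin: under its middle at bench level, x along the groove. It stands at x 46, y 21 mm of the stand.
- saddle_right: polished, slippery steel vee saddle on the stand: 20 mm long, flanks at 60 degrees, mouth 21 mm wide, 34 mm above the bench; a seated foot's ball has its centre at 30 mm. Origin: under its middle at bench level, x along the groove. It stands at x 46, y -21 mm of the stand.
- saddle_handle: polished, slippery steel vee saddle on the stand: 20 mm long, flanks at 60 degrees, mouth 21 mm wide, 34 mm above the bench; a seated foot's ball has its centre at 30 mm. Origin: under its middle at bench level, x along the groove. It stands at x -46, y 0 mm of the stand, groove along the stand's x.
- jar_a: bystander: jar with black cap, 66 mm across, 70 mm high, origin under its middle
- jar_b: bystander: jar with black cap, 66 mm across, 70 mm high, origin under its middle
- stamp: bystander: wooden stamp block 55 x 45 mm with a knob, 60 mm high, origin under its middle
- spool: bystander: wooden thread spool 44 mm across, 60 mm high, origin under its middle
- screwdriver: bystander: screwdriver 170 mm long lying along its x, origin under its middle
- hammer: bystander: hammer 240 mm long lying along its x, origin under its middle
- brush: bystander: brush 170 mm long lying along its x, origin under its middle
There are look-alikes about, which are no part of the job. What is shaped like the magnifier but orange is not meant. What is shaped like the hood but green is not meant.

How it is judged:
By the outcome, as a careful person would: the job done as asked, in the order asked, and still so for the second after the job is handed in, with the robot touching nothing.
It also fails if it takes over 58 s, if anything falls off the work surface, if the arm or the gripper's body presses on something with over 40 N, if the wrist force passes 120 N, or if a joint passes its speed limit or range.

## Working session

There is one attempt and no reset: what is moved stays moved. The work goes in short steps, Python scripts to look and compute and a shell command to move; the robot and the scene stay as the last step left them, time stands still between calls to the robot, and variables do not carry over. Pictures are saved under pics/ and viewed, at most 10 in all, crops included, and the job is handed in when it is done.

```bash
mkdir -p pics; ls; cat > h.py <<'E'
import numpy as np,cv2
from scipy.spatial.transform import Rotation as R
from station import telemetry,vision,job
def rot(q): return R.from_quat([q[1],q[2],q[3],q[0]])
def grab(n,f=None):
    im=vision.get_image(n)
    if f: cv2.imwrite('pics/'+f,cv2.cvtColor(im['frame'],cv2.COLOR_RGB2BGR))
    return im
def ray(im,u,v,z):
    d=rot(im['attitude']).apply([(u-im['cx'])/im['fx'],(v-im['cy'])/im['fy'],1.])
    p=np.array(im['position']);return p+d*(z-p[2])/d[2]
def proj(im,P):
    c=rot(im['attitude']).inv().apply(np.array(P)-im['position'])
    return im['fx']*c[...,0]/c[...,2]+im['cx'],im['fy']*c[...,1]/c[...,2]+im['cy']
E
python3 - <<'E'
from h import *
import pickle
for n in ('scene','top'):
    im=grab(n,n+'0.png');pickle.dump(im,open(n+'0.pkl','wb'))
    print(n,im['position'],im['attitude'],im['fx'],im['cx'],im['cy'])
s=telemetry.read_state();print(s)
E
```

```text
pics
scene [1207.10978501  421.51070655 1362.75809752] [-0.13175318  0.46929454  0.84053173 -0.23645324] 416.84415414531765 253.54554270728786 188.41427758969584
top [ 383.85381022   15.09865946 1190.35049463] [-0.04235236  0.70776098 -0.70347872  0.04897305] 384.87030407201894 244.7672150522282 188.07658529468563
{'time_s': 0.1, 'qpos': array([ 1.06699346e+00,  5.33266664e-02,  1.61417550e+00, -1.63861425e-06,
        1.47600927e+00, -1.19023290e-01]), 'qvel': array([ 0.0020851 , -0.00222515, -0.00129323, -0.00124044,  0.00189472,
        0.00099717]), 'joint_torque': array([ 5.91390744e-04, -3.94897449e+01, -3.71365821e+01, -8.08914024e-05,
        3.91437105e-03, -6.92543409e-07]), 'ee_pos': array([234.3485994 , 578.82057973, 249.15247934]), 'orientation': array([-2.93185630e-04,  1.91204970e-01,  9.81549662e-01, -9.13497739e-04]), 'force': array([-0.58645579, -0.13091118,  0.17911016]), 'ft_torque': array([0.02887024, 0.01348657, 0.03481165]), 'finger_force': 0.0, 'finger_gap': 85.19742141412583}
```

```bash
python3 -c "
import cv2
for n in ('top0','scene0'): cv2.imwrite(f'pics/{n}b.png',cv2.resize(cv2.imread(f'pics/{n}.png'),(800,600),interpolation=2))"
```

```text
(no output)
```

View pics/top0b.png

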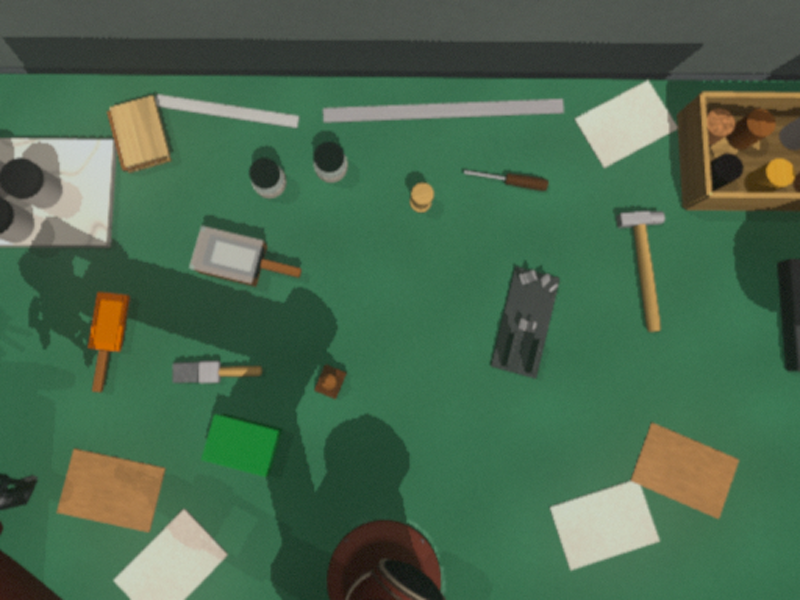

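View pics/scene0b.png

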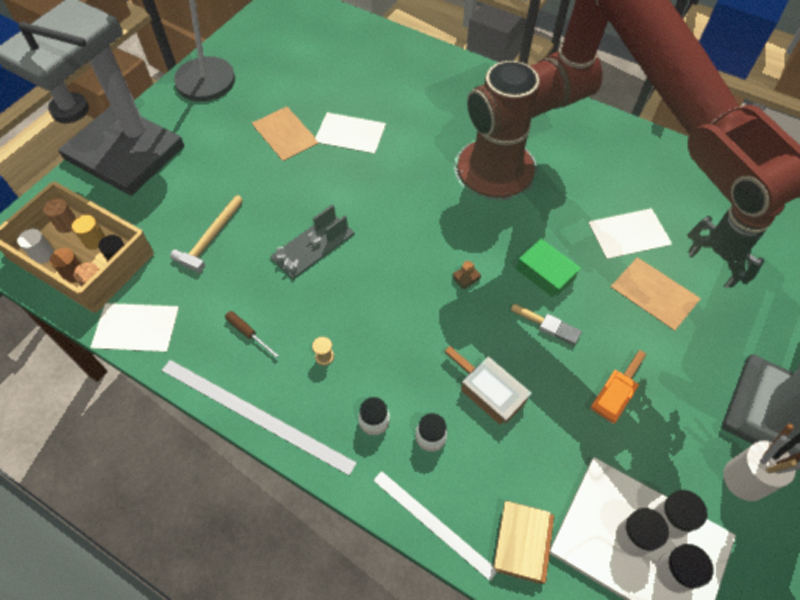

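Top view (800 px scale): hood near (230,256), its handle runs from (262,266) to (300,271). The stand is near (525,322), with its saddles at the top and cheeks at the bottom. Jars are at (265,175) and (330,160), the stamp at (330,380). The orange and green look-alikes are on the left.

```bash
python3 - <<'E'
from h import *
import pickle
im=pickle.load(open('top0.pkl','rb'));f=im['frame'];hsv=cv2.cvtColor(f,cv2.COLOR_RGB2HSV)
def rect(mask,x0,y0,x1,y1,z,name):
    m=np.zeros(mask.shape,np.uint8);m[y0:y1,x0:x1]=mask[y0:y1,x0:x1]
    c=max(cv2.findContours(m,0,2)[0],key=cv2.contourArea)
    W=np.array([ray(im,*p[0],z)[:2] for p in c]).astype(np.float32)
    r=cv2.minAreaRect(W);print(name,cv2.contourArea(c),np.round(r[0],1),np.round(r[1],1),round(r[2],1));print(np.round(cv2.boxPoints(r)).tolist())
h,s,v=[hsv[...,i].astype(int) for i in range(3)]
ng=((h<35)|(h>95)|(s<60))
rect(((h<20)&(s>110)).astype(np.uint8),164,160,200,185,36,'handle')
rect(ng.astype(np.uint8),115,135,172,190,48,'hood')
rect(((s<90)).astype(np.uint8),305,160,365,250,10,'stand')
t=cv2.resize(f[120:260,100:380],None,fx=2.8,fy=2.8,interpolation=2);cv2.imwrite('pics/crop.png',t[...,::-1])
E
```

```text
handle 122.5 [584.5 204.7] [79.3 18.5] 75.0
[[565.0, 169.0], [583.0, 164.0], [604.0, 241.0], [586.0, 245.0]]
hood 1289.0 [605.4 296.9] [148.8  91.3] 76.3
[[543.0, 235.0], [632.0, 214.0], [667.0, 358.0], [579.0, 380.0]]
stand 1917.5 [ 486.4 -277.3] [ 93.  209.2] 74.9
[[373.0, -295.0], [575.0, -350.0], [599.0, -260.0], [398.0, -205.0]]
```

View pics/crop.png

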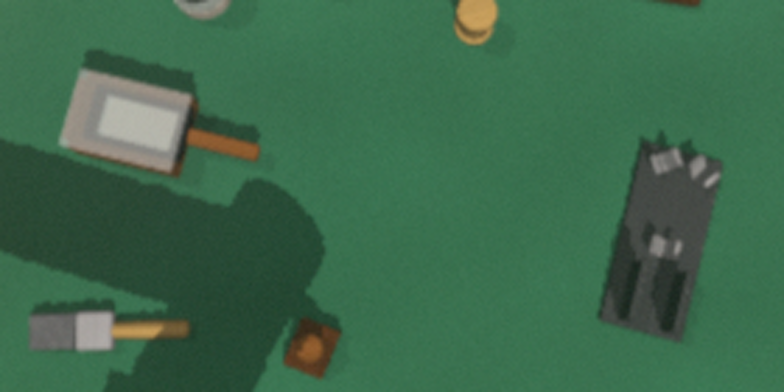

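```bash
cat >> h.py <<'E'
def plan(p,yaw,n,s=None):
    "n calls to world p, tool-y heading yaw deg (tool down); prints shift(3) and z-turn per call, full-scale units"
    s=s or telemetry.read_state();p0=np.array(s['ee_pos']);y=rot(s['orientation']).as_matrix()[:,1];y0=np.degrees(np.arctan2(y[1],y[0]))
    print('at',p0.round(1),'yaw',y0.round(2),'t',s['time_s'])
    d=(np.array(p)-p0)/n;dy=((yaw-y0+180)%360-180)/n
    for k in range(n):
        a=np.radians(y0+k*dy);ya=np.array([np.cos(a),np.sin(a),0]);xa=np.array([-np.sin(a),np.cos(a),0])
        print(k,(d@xa/100).round(3),(d@ya/100).round(3),(-d[2]/100).round(3),'turn',(-dy/360).round(4))
E
python3 - <<'E'
from h import *
print(rot(telemetry.read_state()['orientation']).as_matrix().round(3))
plan([560,175,230],-15,5)
E
```

```text
[[-0.927  0.375 -0.001]
 [ 0.375  0.927 -0.002]
 [ 0.    -0.002 -1.   ]]
at [234.3 578.8 249.2] yaw 67.95 t 0.1
0 -0.907 -0.504 0.038 turn 0.0461
1 -1.013 -0.224 0.038 turn 0.0461
2 -1.035 0.074 0.038 turn 0.0461
3 -0.971 0.367 0.038 turn 0.0461
4 -0.825 0.629 0.038 turn 0.0461
```

```bash
python3 -m handwheel '[-0.4,-0.22,0.02,0,0,0.023,85, -0.907,-0.504,0.038,0,0,0.0461,85,-0.907,-0.504,0.038,0,0,0.0461,85]' && python3 -m handwheel '[-0.5,-0.11,0.02,0,0,0.023,85,-1,-0.224,0.038,0,0,0.0461,85,-1,-0.224,0.038,0,0,0.0461,85]' && python3 -m handwheel '[-0.5,0.03,0.02,0,0,0.023,85,-1,0.074,0.038,0,0,0.0461,85,-1,0.074,0.038,0,0,0.0461,85]' && python3 -m handwheel '[-0.5,0.18,0.02,0,0,0.023,85,-0.97,0.367,0.038,0,0,0.0461,85,-0.97,0.367,0.038,0,0,0.0461,85]' && python3 -m handwheel '[-0.4,0.3,0.02,0,0,0.023,85,-0.825,0.629,0.038,0,0,0.0461,85,-0.825,0.629,0.038,0,0,0.0461,85,-0.825,0.629,0.038,0,0,0.0461,85]'
python3 - <<'E'
from h import *
import pickle
im=grab('wrist','w1.png');pickle.dump(im,open('w1.pkl','wb'))
print(im['position'],im['attitude'],im['fx'])
plan([584,205,29],-15,1)
E
```

```text
time_s: 0.4
ee_pos: [301.7, 495.4, 245.5]
orientation: [0.0, 0.334, 0.943, -0.001]
force: [-0.3, 1.3, -0.3]
finger_gap: 85.1
finger_force: 0.0
time_s: 0.7
ee_pos: [366.2, 415.3, 242.0]
orientation: [0.0, 0.467, 0.885, -0.001]
force: [-0.1, 0.9, 0.2]
finger_gap: 85.0
finger_force: 0.0
time_s: 1.0
ee_pos: [429.2, 337.6, 238.3]
orientation: [0.0, 0.589, 0.808, -0.001]
force: [-0.8, 0.4, -1.0]
finger_gap: 85.0
finger_force: 0.0
time_s: 1.3
ee_pos: [493.9, 257.6, 234.7]
orientation: [0.0, 0.699, 0.715, -0.0]
force: [-0.8, -0.0, 0.0]
finger_gap: 85.2
finger_force: 0.0
time_s: 1.7
ee_pos: [557.1, 179.7, 230.8]
orientation: [-0.001, 0.793, 0.609, -0.0]
force: [-1.0, 0.7, 0.3]
finger_gap: 85.0
finger_force: 0.0
[576.72886868 255.00596884 355.85359215] [ 0.15260063  0.97969201 -0.12835831 -0.02099409] 342.92970659990294
at [556.6 180.4 231. ] yaw -14.87 t 1.75
0 0.308 0.201 2.02 turn 0.0003
```

View pics/w1.png

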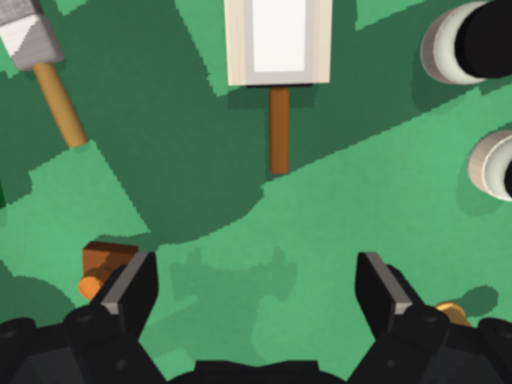

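The handle runs from about (279,88) to (281,174), with the hood mouth at row 85. The stamp is at lower left (105,270) and the spool at lower right, both clear of the descent path.

```bash
python3 - <<'E'
from h import *
import pickle
im=pickle.load(open('w1.pkl','rb'));f=im['frame'];hsv=cv2.cvtColor(f,cv2.COLOR_RGB2HSV)
h,s,v=[hsv[...,i].astype(int) for i in range(3)]
def rect(mask,x0,y0,x1,y1,z,name):
    m=np.zeros(mask.shape,np.uint8);m[y0:y1,x0:x1]=mask[y0:y1,x0:x1]
    c=max(cv2.findContours(m,0,2)[0],key=cv2.contourArea)
    W=np.array([ray(im,*p[0],z)[:2] for p in c]).astype(np.float32)
    r=cv2.minAreaRect(W);print(name,np.round(r[0],1),np.round(r[1],1),round(r[2],1));print(np.round(cv2.boxPoints(r),1).tolist())
rect(((h<20)&(s>110)).astype(np.uint8),255,80,310,190,36,'handle')
# hood side edges on roof top
for y in (5,40,75):
    row=s[y,200:360]<90; xs=np.where(row)[0]+200
    a,b=ray(im,xs.min(),y,48),ray(im,xs.max(),y,48);print(xs.min(),xs.max(),a.round(1),b.round(1),np.linalg.norm(a-b).round(1))
print(ray(im,279,84,48).round(1))
E
```

```text
handle [584.8 205.7] [78.7 16.8] 75.8
[[567.0, 169.60000610351562], [583.2999877929688, 165.39999389648438], [602.7000122070312, 241.6999969482422], [586.4000244140625, 245.89999389648438]]
223 332 [565.  317.3  48. ] [649.7 294.6  48. ] 87.7
225 331 [559.2 292.   48. ] [643.9 269.3  48. ] 87.7
227 330 [553.  265.2  48. ] [637.8 242.5  48. ] 87.7
[594.1 246.6  48. ]
```

```bash
python3 -c "
from h import *
plan([586,210.5,28],-14,1)"
```

```text
at [556.6 180.4 231. ] yaw -14.87 t 1.75
0 0.366 0.206 2.03 turn -0.0024
```

```bash
python3 -m handwheel '[0.2,0.1,0.4,0,0,-0.0024,60,0.366,0.206,0.8,0,0,-0.0024,60,0.366,0.206,1.0,0,0,-0.0024,60,0.366,0.206,1.0,0,0,-0.0024,60]' && python3 -m handwheel '[0,0,0.4,0,0,0,60,0,0,0.7,0,0,0,60,0,0,0.9,0,0,0,60,0,0,1.0,0,0,0,60]' && python3 -m handwheel '[0,0,0.02,0,0,0,60,0,0,0.03,0,0,0,60,0,0,0.03,0,0,0,60]'
python3 - <<'E'
from h import *
im=grab('wrist','w2.png')
plan([586,210.5,28],-14,1)
E
```

```text
time_s: 2.15
ee_pos: [582.7, 210.9, 126.5]
orientation: [-0.002, 0.788, 0.616, -0.004]
force: [-0.2, -1.0, -0.5]
finger_gap: 59.8
finger_force: 0.0
time_s: 2.55
ee_pos: [585.5, 210.3, 30.9]
orientation: [-0.0, 0.788, 0.615, -0.0]
force: [-0.9, 0.0, -0.5]
finger_gap: 60.4
finger_force: 0.0
time_s: 2.85
ee_pos: [587.8, 209.7, 30.3]
orientation: [0.001, 0.789, 0.615, 0.001]
force: [0.7, -0.2, 0.1]
finger_gap: 60.1
finger_force: 0.0
at [587.7 209.6  30.2] yaw -14.14 t 2.9
0 0.004 -0.019 0.022 turn -0.0004
```

View pics/w2.png

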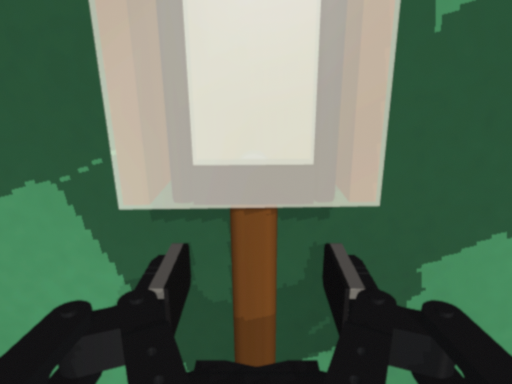

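The handle (column 254) sits midway between the pads (256). The frame is centred in the hood to within about 1 mm. Closing.

```bash
python3 -m handwheel '[0,0,0.01,0,0,0,60,0,0,0.02,0,0,0,40,0,0,0.02,0,0,0,25,0,0,0.02,0,0,0,12,0,0,0.02,0,0,0,12]' 100 && python3 -m handwheel '[0,0,0,0,0,0,10,0,0,0,0,0,0,10,0,0,0,0,0,0,10]' && python3 -m handwheel '[0,0,-0.01,0,0,0,10,0,0,-0.02,0,0,0,10,0,0,-0.03,0,0,0,10,0,0,-0.03,0,0,0,10]'
```

```text
time_s: 3.4
ee_pos: [586.7, 209.2, 26.5]
orientation: [0.0, 0.789, 0.615, 0.0]
force: [-0.8, -0.5, 1.3]
finger_gap: 16.4
finger_force: 97.4
time_s: 3.7
ee_pos: [586.7, 209.2, 26.4]
orientation: [0.0, 0.789, 0.615, 0.0]
force: [0.7, -0.0, 1.7]
finger_gap: 16.2
finger_force: 97.4
time_s: 4.1
ee_pos: [586.2, 209.0, 28.9]
orientation: [-0.0, 0.789, 0.615, -0.0]
force: [0.2, 0.1, -1.7]
finger_gap: 16.3
finger_force: 97.5
```

```bash
python3 -m handwheel '[-0.05,0,0,0,0,0,10,-0.15,0,0,0,0,0,10,-0.28,0,0,0,0,0,10,-0.41,0,0,0,0,0,10,-0.5,0,0,0,0,0,10]' && python3 -m handwheel '[-0.15,0,0,0,0,0,10,-0.3,0,0,0,0,0,10,-0.45,0,0,0,0,0,10,-0.6,0,0,0,0,0,10,-0.7,0,0,0,0,0,10]' && python3 -m handwheel '[-0.1,0,0,0,0,0,10,-0.2,0,0,0,0,0,10,-0.28,0,0,0,0,0,10,-0.3,0,0,0,0,0,10,-0.3,0,0,0,0,0,10]'
python3 - <<'E'
from h import *
im=grab('wrist','w3.png')
plan([586,210.5,28],-14,1)
E
```

```text
time_s: 4.6
ee_pos: [573.8, 159.1, 29.2]
orientation: [-0.0, 0.789, 0.614, -0.0]
force: [-0.7, 0.5, -1.6]
finger_gap: 16.5
finger_force: 97.5
time_s: 5.1
ee_pos: [556.8, 91.3, 29.3]
orientation: [0.0, 0.789, 0.614, -0.0]
force: [0.1, 0.0, -2.3]
finger_gap: 16.5
finger_force: 97.5
time_s: 5.6
ee_pos: [549.9, 63.6, 29.4]
orientation: [-0.0, 0.789, 0.614, 0.0]
force: [-0.6, -0.1, -2.2]
finger_gap: 16.1
finger_force: 97.5
at [550.   63.8  29.3] yaw -14.17 t 5.65
0 1.511 -0.01 0.013 turn -0.0005
```

View pics/w3.png

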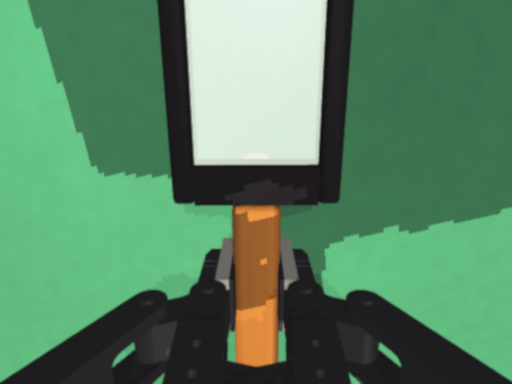

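The magnifier is fully out of the hood and held straight (handle column 256, frame end at row 203). Lowering in small steps while watching the force.

```bash
python3 -m handwheel '[0,0,0.02,0,0,0,10,0,0,0.05,0,0,0,10,0,0,0.07,0,0,0,10,0,0,0.08,0,0,0,10,0,0,0.08,0,0,0,10]' && python3 -m handwheel '[0,0,0.005,0,0,0,10,0,0,0.01,0,0,0,10,0,0,0.01,0,0,0,10]' && python3 -m handwheel '[0,0,0.005,0,0,0,10,0,0,0.01,0,0,0,10,0,0,0.01,0,0,0,10]'
```

```text
time_s: 6.15
ee_pos: [549.6, 63.8, 20.9]
orientation: [-0.0, 0.789, 0.615, -0.0]
force: [0.4, -1.5, -1.8]
finger_gap: 16.2
finger_force: 97.5
time_s: 6.45
ee_pos: [549.9, 63.7, 20.3]
orientation: [0.0, 0.789, 0.615, -0.0]
force: [0.1, -0.4, -2.8]
finger_gap: 16.4
finger_force: 97.5
time_s: 6.75
ee_pos: [550.0, 63.7, 19.5]
orientation: [0.0, 0.789, 0.615, 0.0]
force: [-1.3, -0.0, -0.6]
finger_gap: 16.2
finger_force: 98.4
```

```bash
python3 -m handwheel '[0,0,0.004,0,0,0,10,0,0,0.008,0,0,0,10,0,0,0.008,0,0,0,10]'; python3 -c "
from h import *
for i in range(4):
  im=grab('wrist'); s=telemetry.read_state();print(s['force'].round(2),s['ft_torque'].round(3),s['ee_pos'][2].round(2))"
```

```text
time_s: 7.05
ee_pos: [550.1, 63.7, 19.5]
orientation: [-0.0, 0.789, 0.615, -0.0]
force: [-4.0, 0.0, 6.3]
finger_gap: 16.4
finger_force: 102.1
[-4.39  0.56  6.37] [-0.228  0.702  0.027] 19.46
[-4.08 -0.49  5.98] [-0.188  0.748  0.007] 19.45
[-4.2   0.06  5.54] [-0.195  0.746  0.016] 19.45
[-3.79 -0.45  5.61] [-0.275  0.752  0.046] 19.45
```

```bash
python3 -m handwheel '[0,0,-0.003,0,0,0,15,0,0,-0.003,0,0,0,18,0,0,-0.003,0,0,0,24,0,0,-0.003,0,0,0,34,0,0,-0.003,0,0,0,44]' 30 && python3 -m handwheel '[0,0,-0.1,0,0,0,55,0,0,-0.4,0,0,0,70,0,0,-0.8,0,0,0,85,0,0,-1,0,0,0,85]' && python3 -m handwheel '[0.3,0,-0.3,0,0,0,85,0.3,0,-0.6,0,0,0,85,0.3,0,-0.6,0,0,0,85]'
python3 - <<'E'
from h import *
import pickle
im=grab('wrist','w4.png');pickle.dump(im,open('w4.pkl','wb'))
plan([584,205,29],-14,1)
E
```

```text
time_s: 7.75
ee_pos: [550.0, 63.8, 18.7]
orientation: [0.0, 0.789, 0.615, 0.0]
force: [0.1, -0.5, 0.2]
finger_gap: 43.7
finger_force: 0.0
time_s: 8.15
ee_pos: [551.8, 63.7, 123.2]
orientation: [0.002, 0.789, 0.615, 0.002]
force: [-0.0, 0.1, 0.3]
finger_gap: 85.1
finger_force: 0.0
time_s: 8.45
ee_pos: [560.5, 93.6, 185.4]
orientation: [0.003, 0.789, 0.615, 0.004]
force: [0.6, 0.0, 0.0]
finger_gap: 84.8
finger_force: 0.0
at [559.1  93.2 182.6] yaw -14.13 t 8.5
0 1.145 -0.031 1.536 turn -0.0004
```

View pics/w4.png

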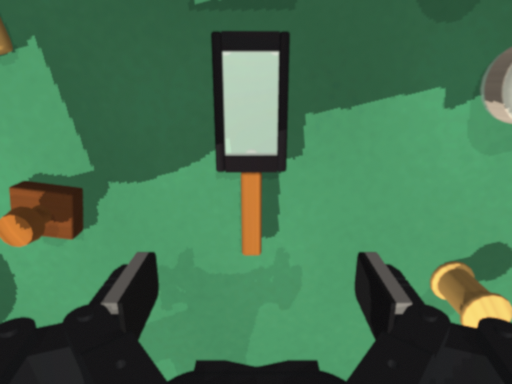

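The magnifier lies flat on the bench. The frame spans (212–289, 32–171), the handle tip is at (252,255), and the path to it is clear.

```bash
cat >> h.py <<'E'
def rect(im,mask,x0,y0,x1,y1,z,name):
    m=np.zeros(mask.shape,np.uint8);m[y0:y1,x0:x1]=mask[y0:y1,x0:x1]
    c=max(cv2.findContours(m,0,2)[0],key=cv2.contourArea)
    W=np.array([ray(im,*p[0],z)[:2] for p in c]).astype(np.float32)
    r=cv2.minAreaRect(W);print(name,np.round(r[0],1),np.round(r[1],1),round(r[2],1),cv2.boundingRect(c));return r
def chan(im):
    hsv=cv2.cvtColor(im['frame'],cv2.COLOR_RGB2HSV);return [hsv[...,i].astype(int) for i in range(3)]
E
python3 - <<'E'
from h import *
import pickle
im=pickle.load(open('w4.pkl','rb'));h,s,v=chan(im)
rect(im,v<65,195,20,310,180,28,'frame')
rect(im,(v>120)&(s<70),205,40,300,165,24,'glass')
rect(im,(h<20)&(s>110),230,165,275,265,28,'handle')
plan([573,155,24],-14,1)
E
```

```text
frame [571.  150.9] [109.9  59.7] 76.0 (211, 31, 79, 142)
glass [571.  151.4] [81.4 44.4] 75.9 (222, 51, 57, 104)
handle [548.1  59.9] [77.9 17.3] 75.7 (241, 172, 21, 83)
at [559.1  93.2 182.6] yaw -14.13 t 8.5
0 0.633 -0.016 1.586 turn -0.0004
```

```bash
python3 -m handwheel '[0.3,-0.01,0.1,0,0,0,85,0.595,-0.026,0.5,0,0,0,85,0.595,-0.026,0.9,0,0,0,85,0.595,-0.026,1,0,0,0,85,0.595,-0.026,1,0,0,0,85]'  && python3 -m handwheel '[0,0,0.15,0,0,0,85,0,0,0.2,0,0,0,85,0,0,0.2,0,0,0,85,0,0,0.2,0,0,0,85]'
python3 - <<'E'
from h import *
plan([571,151.5,20],-14,1)
E
```

```text
time_s: 9.0
ee_pos: [566.8, 150.5, 75.6]
orientation: [-0.002, 0.789, 0.614, -0.003]
force: [0.1, 0.5, -0.1]
finger_gap: 84.7
finger_force: 0.0
time_s: 9.4
ee_pos: [569.9, 151.0, 59.7]
orientation: [0.0, 0.789, 0.614, 0.001]
force: [-0.3, -0.7, 0.3]
finger_gap: 85.3
finger_force: 0.0
at [569.9 151.   59.7] yaw -14.18 t 9.4
0 0.008 0.01 0.397 turn -0.0005
```

```bash
python3 -m handwheel '[0.01,0.01,0.15,0,0,0,85,0.01,0.01,0.3,0,0,0,85,0.01,0.01,0.37,0,0,0,85,0.01,0.01,0.39,0,0,0,85,0.01,0.01,0.39,0,0,0,85]'  && python3 -m handwheel '[0,0,0,0,0,0,70,0,0,0,0,0,0,62,0,0,0,0,0,0,54,0,0,0,0,0,0,50,0,0,0,0,0,0,50]' 60 && python3 -m handwheel '[0,0,-0.01,0,0,0,50,0,0,-0.04,0,0,0,50,0,0,-0.1,0,0,0,50,0,0,-0.2,0,0,0,50,0,0,-0.2,0,0,0,50]'
```

```text
time_s: 9.9
ee_pos: [569.9, 151.8, 18.9]
orientation: [-0.0, 0.789, 0.615, -0.001]
force: [0.2, 0.8, 0.9]
finger_gap: 85.3
finger_force: 0.0
time_s: 10.4
ee_pos: [571.4, 152.0, 20.9]
orientation: [0.001, 0.789, 0.615, 0.001]
force: [0.8, 0.0, 4.7]
finger_gap: 58.9
finger_force: 64.4
time_s: 10.9
ee_pos: [571.5, 152.0, 41.5]
orientation: [0.001, 0.789, 0.615, 0.001]
force: [0.4, 0.4, -2.5]
finger_gap: 59.0
finger_force: 64.8
```

```bash
python3 -m handwheel '[0,0,-0.15,0,0,0,50,0,0,-0.4,0,0,0,50,0,0,-0.65,0,0,0,50,0,0,-0.75,0,0,0,50,0,0,-0.75,0,0,0,50]'
python3 - <<'E'
from h import *
plan([454,-269,200],-105.1,5)
E
```

```text
time_s: 11.4
ee_pos: [572.0, 152.1, 117.5]
orientation: [0.001, 0.789, 0.615, 0.002]
force: [-0.2, -0.2, -2.8]
finger_gap: 59.1
finger_force: 65.3
at [572.  152.1 117.5] yaw -14.16 t 11.4
0 -0.874 -0.023 -0.165 turn 0.0505
1 -0.838 0.251 -0.165 turn 0.0505
2 -0.717 0.5 -0.165 turn 0.0505
3 -0.525 0.699 -0.165 turn 0.0505
4 -0.281 0.828 -0.165 turn 0.0505
```

```bash
python3 -m handwheel '[-0.1,-0.003,-0.02,0,0,0.006,50,-0.3,-0.008,-0.055,0,0,0.017,50,-0.5,-0.013,-0.095,0,0,0.029,50,-0.69,-0.018,-0.13,0,0,0.04,50,-0.874,-0.023,-0.165,0,0,0.0505,50]' && python3 -m handwheel '[-0.21,0.063,-0.041,0,0,0.0126,50,-0.42,0.125,-0.082,0,0,0.0252,50,-0.63,0.188,-0.124,0,0,0.0379,50,-0.838,0.251,-0.165,0,0,0.0505,50]' && python3 -m handwheel '[-0.18,0.125,-0.041,0,0,0.0126,50,-0.36,0.25,-0.082,0,0,0.0252,50,-0.54,0.375,-0.124,0,0,0.0379,50,-0.717,0.5,-0.165,0,0,0.0505,50]' && python3 -m handwheel '[-0.13,0.175,-0.041,0,0,0.0126,50,-0.26,0.35,-0.082,0,0,0.0252,50,-0.39,0.525,-0.124,0,0,0.0379,50,-0.525,0.7,-0.165,0,0,0.0505,50]' && python3 -m handwheel '[-0.08,0.24,-0.048,0,0,0.0145,50,-0.15,0.45,-0.09,0,0,0.0275,50,-0.22,0.64,-0.13,0,0,0.0395,50,-0.26,0.77,-0.155,0,0,0.0475,50,-0.281,0.828,-0.165,0,0,0.0505,50]' && python3 -m handwheel '[0,0,0,0,0,0,50,0,0,0,0,0,0,50,0,0,0,0,0,0,50]'
python3 - <<'E'
from h import *
import pickle
im=grab('wrist','w5.png');pickle.dump(im,open('w5.pkl','wb'))
plan([454,-269,200],-105.1,1)
im=grab('top','t5.png');pickle.dump(im,open('t5.pkl','wb'))
E
```

```text
time_s: 11.9
ee_pos: [545.1, 66.4, 129.3]
orientation: [-0.001, 0.877, 0.48, -0.002]
force: [0.4, -0.0, -2.6]
finger_gap: 58.6
finger_force: 65.2
time_s: 12.3
ee_pos: [521.4, -17.7, 145.8]
orientation: [-0.001, 0.942, 0.335, -0.002]
force: [1.0, 0.3, -2.2]
finger_gap: 58.9
finger_force: 65.2
time_s: 12.7
ee_pos: [497.8, -101.6, 162.4]
orientation: [-0.001, 0.983, 0.182, -0.002]
force: [0.1, -0.3, -2.8]
finger_gap: 58.9
finger_force: 65.2
time_s: 13.1
ee_pos: [474.4, -185.7, 178.9]
orientation: [-0.001, 1.0, 0.025, -0.002]
force: [-0.1, 0.1, -3.2]
finger_gap: 58.8
finger_force: 65.2
time_s: 13.6
ee_pos: [451.6, -270.0, 196.3]
orientation: [-0.0, 0.991, -0.133, -0.001]
force: [-0.2, 0.1, -1.8]
finger_gap: 58.9
finger_force: 65.2
time_s: 13.9
ee_pos: [452.7, -268.4, 196.9]
orientation: [-0.0, 0.991, -0.13, -0.0]
force: [-0.4, -0.2, -1.4]
finger_gap: 58.7
finger_force: 65.2
at [ 452.7 -268.4  197. ] yaw -104.99 t 13.95
0 0.014 0.002 -0.03 turn 0.0003
```

View pics/w5.png

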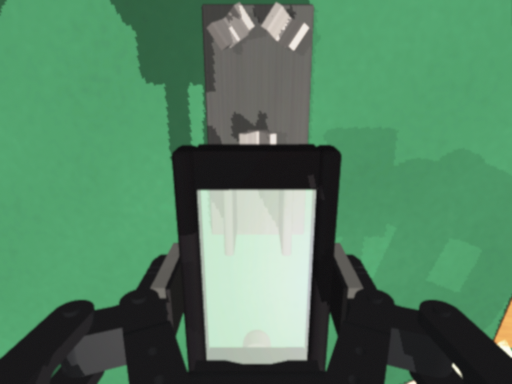

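The stand's front edge is at row 5, columns 203–313. The saddles are at about (232,25), (287,25) and (258,137), with the cheeks visible through the glass. The held frame is at columns 174–340, front at row 146.

```bash
python3 - <<'E'
from h import *
import pickle
im=pickle.load(open('w5.pkl','rb'));h,s,v=chan(im)
f=im['frame'].astype(int)
m=(s<70)
Ls=[];Rs=[]
for y in range(12,138,6):
    xs=np.where(m[y,190:330])[0]+190
    Ls.append(ray(im,xs.min(),y,10)[:2]);Rs.append(ray(im,xs.max()+1,y,10)[:2])
    if y in(12,72,132):print(y,xs.min(),xs.max(),np.linalg.norm(Ls[-1]-Rs[-1]).round(1))
mid=(np.array(Ls)+np.array(Rs))/2
for n,P in(('L',Ls),('R',Rs),('M',mid)):
    vx,vy,x0,y0=cv2.fitLine(np.array(P,np.float32),2,0,.01,.01).ravel();print(n,np.degrees(np.arctan2(vy,vx)).round(2),x0.round(1),y0.round(1))
top=[np.where(m[:40,x])[0].min() for x in range(208,310,10)];print(top)
e=ray(im,258,np.median(top),10);d=np.array([vx,vy]);d=d if d[0]>0 else -d
o=np.array([x0,y0]);o=o+d*((e[:2]-o)@d-66);print('origin',o.round(1),np.degrees(np.arctan2(d[1],d[0])).round(2))
# saddles: check projected expected centres
Y=np.array([-d[1],d[0]])
for a,b in((46,21),(46,-21),(-46,0)): print(np.round(proj(im,[*(o+a*d+b*Y),34])))
# held frame front edge, z=ee+~7
z=197+7
fr=(v<60)
row=[np.where(fr[100:200,x])[0].min()+100 for x in range(185,330,12)];print(row)
A=ray(im,257,np.median(row),z);xs=[np.where(fr[y,150:360])[0] for y in(160,180)]
print([(q.min()+150,q.max()+150) for q in xs])
c=[(ray(im,q.min()+150,y,z)+ray(im,q.max()+151,y,z))/2 for q,y in zip(xs,(160,180))];w=np.linalg.norm(ray(im,xs[0].min()+150,160,z)-ray(im,xs[0].max()+151,160,z))
print('front',A.round(1),'mids',np.round(c,1),'w',w)
E
```

```text
12 202 313 91.7
72 205 310 91.2
132 207 307 91.6
L -15.23 543.6 -246.8
R -14.93 519.9 -335.2
M -15.08 531.8 -291.0
[np.int64(4), np.int64(4), np.int64(4), np.int64(2), np.int64(4), np.int64(4), np.int64(4), np.int64(2), np.int64(4), np.int64(4), np.int64(4)]
origin [ 519.5 -287.7] -15.08
[231.  27.]
[285.  27.]
[258. 146.]
[np.int64(145), np.int64(147), np.int64(143), np.int64(144), np.int64(144), np.int64(145), np.int64(145), np.int64(145), np.int64(144), np.int64(145), np.int64(144), np.int64(147), np.int64(146)]
[(np.int64(172), np.int64(340)), (np.int64(174), np.int64(338))]
front [ 506.4 -283.2  204. ] mids [[ 501.3 -281.6  204. ]
 [ 494.2 -279.8  204. ]] w 59.360158057944766
```

```bash
python3 -m handwheel '[0.1,0,0.05,0,0,0,50,0.3,0.005,0.2,0,0,0.0002,50,0.5,0.01,0.4,0,0,0.0002,50,0.65,0.01,0.55,0,0,0.0002,50,0.688,0.01,0.6,0,0,0.0002,50]' && python3 -m handwheel '[0,0,0.15,0,0,0,50,0,0,0.35,0,0,0,50,0,0,0.5,0,0,0,50,0,0,0.58,0,0,0,50,0,0,0.6,0,0,0,50]' && python3 -m handwheel '[0,0,0,0,0,0,50,0,0,0,0,0,0,50,0,0,0,0,0,0,50]'
python3 - <<'E'
from h import *
import pickle
im=grab('wrist','w6.png');pickle.dump(im,open('w6.pkl','wb'))
plan([518.9,-287.2,44],-105.08,1)
h,s,v=chan(im)
# held frame front edge and stand front corners from this view
m=(s<70)
for y in(60,80,100,120): 
    xs=np.where(m[y,100:420])[0]+100; print(y,xs.min() if len(xs) else None,xs.max() if len(xs) else None)
sc=grab('scene');u,w=proj(sc,[519,-287,50]);u,w=int(u),int(w)
cr=cv2.resize(sc['frame'][max(w-65,0):w+65,max(u-85,0):u+85],None,fx=2.3,fy=2.3,interpolation=2)
a=im['frame'];a=cv2.resize(a,(391,293));cr=cv2.resize(cr,(391,293))
cv2.imwrite('pics/c6.png',np.hstack([a,cr])[...,::-1])
E
```

```text
time_s: 14.5
ee_pos: [519.4, -287.4, 134.6]
orientation: [-0.001, 0.991, -0.131, -0.001]
force: [-0.3, 0.7, -2.2]
finger_gap: 59.0
finger_force: 65.1
time_s: 15.0
ee_pos: [518.0, -287.5, 75.9]
orientation: [-0.001, 0.991, -0.132, -0.001]
force: [-0.4, 0.1, -2.6]
finger_gap: 58.7
finger_force: 65.2
time_s: 15.3
ee_pos: [519.4, -288.5, 78.5]
orientation: [0.001, 0.991, -0.132, 0.001]
force: [0.7, -0.1, -3.0]
finger_gap: 58.8
finger_force: 65.2
at [ 519.3 -288.4   78.3] yaw -105.13 t 15.35
0 -0.008 -0.011 0.343 turn -0.0002
60 None None
80 None None
100 319 324
120 172 335
```

View pics/c6.png

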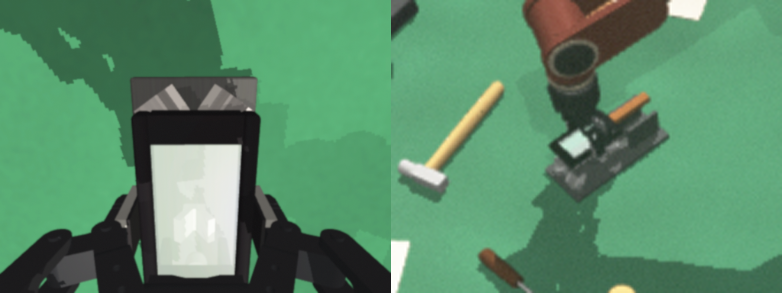

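Stand and held frame are centred on each other within about 1 mm (stand column 194, frame 195 in the left view), and the handle is over the cheek gap. Lowering.

```bash
python3 -m handwheel '[-0.003,-0.005,0.05,0,0,0,50,-0.006,-0.01,0.13,0,0,0,50,-0.006,-0.01,0.2,0,0,0,50,-0.006,-0.01,0.25,0,0,0,50,-0.006,-0.01,0.27,0,0,0,50]' && python3 -m handwheel '[0,0,0.01,0,0,0,50,0,0,0.02,0,0,0,50,0,0,0.03,0,0,0,50,0,0,0.04,0,0,0,50,0,0,0.04,0,0,0,50]' && python3 -m handwheel '[0,0,0,0,0,0,50,0,0,0,0,0,0,50]'; python3 -c "
from h import *
plan([518.9,-287.2,44],-105.08,1)"
```

```text
time_s: 15.9
ee_pos: [517.8, -286.5, 48.9]
orientation: [-0.001, 0.991, -0.132, -0.001]
force: [0.2, -0.5, -2.1]
finger_gap: 59.2
finger_force: 65.2
time_s: 16.4
ee_pos: [518.8, -287.0, 46.5]
orientation: [0.0, 0.991, -0.132, 0.0]
force: [-0.1, -0.5, -1.7]
finger_gap: 58.6
finger_force: 65.2
time_s: 16.6
ee_pos: [518.7, -287.0, 46.5]
orientation: [0.0, 0.991, -0.132, 0.0]
force: [0.7, 0.4, -3.0]
finger_gap: 58.9
finger_force: 65.2
at [ 518.7 -287.    46.5] yaw -105.13 t 16.6
0 0.002 0.002 0.025 turn -0.0001
```

```bash
python3 -m handwheel '[0,0,0.005,0,0,0,50,0,0,0.01,0,0,0,50,0,0,0.01,0,0,0,50]' && python3 -m handwheel '[0,0,0.004,0,0,0,50,0,0,0.008,0,0,0,50,0,0,0.008,0,0,0,50]'; python3 -c "
from h import *
a=[]
for i in range(4):
  grab('wrist'); s=telemetry.read_state();a.append([*s['force'],*s['ft_torque'],*s['ee_pos']])
print(np.mean(a,0).round(2))"
```

```text
time_s: 16.9
ee_pos: [519.0, -287.0, 45.7]
orientation: [0.0, 0.991, -0.132, 0.001]
force: [2.2, 0.6, -0.4]
finger_gap: 59.1
finger_force: 65.4
time_s: 17.2
ee_pos: [519.2, -287.1, 45.1]
orientation: [0.0, 0.991, -0.132, 0.001]
force: [2.8, 2.3, 1.4]
finger_gap: 58.5
finger_force: 65.6
[ 4.0700e+00  2.0800e+00  1.6600e+00  2.8000e-01 -7.9000e-01  1.9000e-01
  5.1920e+02 -2.8707e+02  4.5050e+01]
```

Contact. The flanks push towards +x and +y, so I'll yield that way by under 1 mm.

```bash
python3 -m handwheel '[0.004,-0.003,0,0,0,0,50,0.008,-0.006,0,0,0,0,50,0.008,-0.006,0,0,0,0,50]' && python3 -m handwheel '[0,0,0.003,0,0,0,50,0,0,0.005,0,0,0,50,0,0,0.005,0,0,0,50]'; python3 -c "
from h import *
a=[]
for i in range(4):
  grab('wrist'); s=telemetry.read_state();a.append([*s['force'],*s['ft_torque'],*s['ee_pos']])
print(np.mean(a,0).round(2))"
```

```text
time_s: 17.7
ee_pos: [519.6, -287.0, 44.7]
orientation: [0.0, 0.991, -0.132, 0.0]
force: [3.2, 1.2, 1.5]
finger_gap: 59.0
finger_force: 65.6
time_s: 18.0
ee_pos: [519.7, -287.1, 44.5]
orientation: [0.001, 0.991, -0.132, 0.0]
force: [3.2, -0.6, 3.5]
finger_gap: 58.7
finger_force: 65.8
[ 2.7300e+00 -1.4000e+00  3.9700e+00 -3.1000e-01 -6.0000e-01  8.0000e-02
  5.1970e+02 -2.8707e+02  4.4450e+01]
```

```bash
python3 -m handwheel '[0.004,0,0,0,0,0,50,0.007,0.001,0,0,0,0,50,0.007,0.001,0.003,0,0,0,50,0.007,0.001,0.003,0,0,0,50]'; python3 -c "
from h import *
a=[]
for i in range(4):
  grab('wrist'); s=telemetry.read_state();a.append([*s['force'],*s['ft_torque'],*s['ee_pos']])
print(np.mean(a,0).round(2))"
```

```text
time_s: 18.6
ee_pos: [520.2, -287.2, 44.1]
orientation: [0.0, 0.991, -0.132, 0.0]
force: [2.7, -1.9, 5.7]
finger_gap: 58.7
finger_force: 66.1
[ 2.0100e+00 -2.0400e+00  4.6900e+00 -4.6000e-01 -4.5000e-01  1.6000e-01
  5.2023e+02 -2.8723e+02  4.4050e+01]
```

```bash
python3 -m handwheel '[0.005,0.004,0,0,0,0,50,0.005,0.004,0,0,0,0,50,0.005,0.004,0,0,0,0,50]' && python3 -m handwheel '[0,0,0,0,0,0,50,0,0,0,0,0,0,50,0,0,0,0,0,0,50]' 20; python3 -c "
from h import *
a=[]
for i in range(4):
  grab('wrist'); s=telemetry.read_state();a.append([*s['force'],*s['ft_torque'],*s['ee_pos']])
print(np.mean(a,0).round(2))"
```

```text
time_s: 19.1
ee_pos: [520.5, -287.3, 43.9]
orientation: [0.0, 0.991, -0.132, 0.0]
force: [2.3, -1.6, 5.2]
finger_gap: 58.9
finger_force: 66.1
time_s: 19.4
ee_pos: [520.5, -287.3, 43.8]
orientation: [0.0, 0.991, -0.132, 0.0]
force: [1.6, -1.1, 4.6]
finger_gap: 58.9
finger_force: 66.1
[ 2.1700e+00 -1.3200e+00  5.0500e+00 -2.7000e-01 -4.4000e-01  1.9000e-01
  5.2054e+02 -2.8735e+02  4.3860e+01]
```

```bash
python3 -m handwheel '[0,0,0,0,0,0,58,0,0,0,0,0,0,60,0,0,0,0,0,0,63,0,0,0,0,0,0,70,0,0,0,0,0,0,78]' && python3 -m handwheel '[0,0,0,0,0,0,85,0,0,-0.05,0,0,0,85,0,0,-0.25,0,0,0,85,0,0,-0.6,0,0,0,85,0,0,-1,0,0,0,85]' && python3 -m handwheel '[-0.3,0,-0.3,0,0,0,85,-0.6,0,-0.4,0,0,0,85,-0.6,0,-0.4,0,0,0,85,-0.6,0,-0.4,0,0,0,85]'
python3 - <<'E'
from h import *
import pickle
im=grab('wrist','w7.png');pickle.dump(im,open('w7.pkl','wb'))
h,s,v=chan(im)
plan([520,-287,44],-105.08,1)
for n in('top','scene'): pickle.dump(grab(n),open(n+'7.pkl','wb'))
sc=pickle.load(open('scene7.pkl','rb'));u,w=map(int,proj(sc,[500,-282,40]))
cr=cv2.resize(sc['frame'][w-48:w+48,u-64:u+64],(391,293),interpolation=2)
cv2.imwrite('pics/c7.png',np.hstack([cv2.resize(im['frame'],(391,293)),cr])[...,::-1])
E
```

```text
time_s: 20.1
ee_pos: [519.3, -286.5, 42.4]
orientation: [-0.001, 0.991, -0.132, -0.001]
force: [-0.4, 0.6, 0.3]
finger_gap: 77.7
finger_force: 0.0
time_s: 20.6
ee_pos: [519.4, -286.6, 143.5]
orientation: [-0.001, 0.991, -0.132, -0.002]
force: [0.1, -0.7, 0.3]
finger_gap: 85.0
finger_force: 0.0
time_s: 21.0
ee_pos: [462.5, -271.7, 184.3]
orientation: [0.0, 0.991, -0.132, 0.001]
force: [-0.3, 0.1, 0.4]
finger_gap: 84.9
finger_force: 0.0
at [ 462.7 -271.7  183.6] yaw -105.14 t 21.05
0 0.594 -0.002 1.396 turn -0.0002
```

View pics/c7.png

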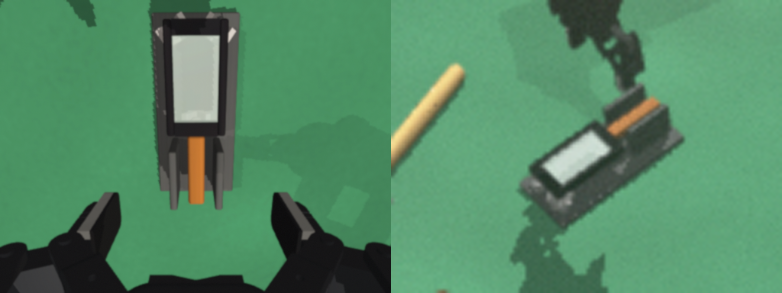

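The magnifier sits on the stand with its handle midway between the cheeks. Now comparing frame and base positions numerically.

```bash
python3 - <<'E'
from h import *
import pickle
im=pickle.load(open('w7.pkl','rb'));h,s,v=chan(im)
gl=rect(im,(v>130)&(s<70),215,40,300,170,47,'glass')
fr=rect(im,v<45,205,15,310,185,51,'frame')
ha=rect(im,(h<20)&(s>110),235,170,280,280,51,'handle')
Ls=[];Rs=[]
m=s<70
for y in list(range(60,236,8)):
    xs=np.where(m[y,190:330])[0]+190
    Ls.append(ray(im,xs.min(),y,10)[:2]);Rs.append(ray(im,xs.max()+1,y,10)[:2])
L,Rr=np.array(Ls),np.array(Rs);print('w',np.linalg.norm(L-Rr,axis=1).round(0))
M=(L+Rr)/2;vx,vy,x0,y0=cv2.fitLine(M.astype(np.float32),2,0,.01,.01).ravel();d=np.array([vx,vy])*np.sign(vx)
top=[np.where(m[:60,x])[0].min() for x in range(206,308,8)];e=ray(im,258,np.median(top),10)[:2]
o=np.array([x0,y0]);o=o+d*((e-o)@d-66);Y=np.array([-d[1],d[0]])
print('origin',o.round(1),np.degrees(np.arctan2(d[1],d[0])).round(2),'front row',np.median(top))
for n,r in(('glass',gl),('frame',fr),('handle',ha)):
    q=np.array(r[0])-o;print(n,(q@d).round(1),(q@Y).round(1))
E
```

```text
glass [ 519.3 -287.1] [44.1 81.3] 75.0 (225, 47, 62, 113)
frame [ 517.  -286.2] [ 59.4 114.7] 74.9 (213, 24, 86, 161)
handle [ 428.6 -263.1] [18.5 78. ] 75.4 (245, 178, 24, 89)
w [92. 91. 92. 91. 92. 92. 91. 92. 92. 91. 92. 91. 92. 91. 92. 91. 92. 91.
 91. 92. 92. 91.]
origin [ 519.5 -287.7] -14.95 front row 16.0
glass -0.4 0.5
frame -2.8 0.8
handle -94.2 0.2
```

```bash
python3 -m handwheel '[0,0,-0.2,0,0,0,85,0,0,-0.4,0,0,0,85,0,0,-0.4,0,0,0,85,0,0,-0.4,0,0,0,85]'; python3 -c "
from h import *
print(job.job_done())"
```

```text
time_s: 21.55
ee_pos: [462.9, -271.7, 223.0]
orientation: [-0.0, 0.991, -0.132, -0.0]
force: [0.0, -0.3, -0.3]
finger_gap: 85.1
finger_force: 0.0
the job is handed in; nothing more can be done
None
```

The magnifier was drawn from the hood, laid flat on the bench, re-gripped across its frame and set on the stand with its handle between the cheeks, and the job was handed in at about 21.6 s. After release the camera put it within about 1 mm of the seated position; I did not press-test the feet for rocking.

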